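# Set a strip gauge with its thumbwheel

### The arm

A 6-joint arm with a two-finger parallel gripper is mounted at the origin on a cart in front of the work surface, level with it; the furniture and walls round the work are solid. World frame = base frame: x ahead of the robot, y to its left, z up, the work surface at z = 0. Lengths are in m, angles in rad, forces in N, time in s.
With the tool pointing down it reaches from about 0.325 to 0.925 m from the base axis. Payload 3.1 kg.
Tool frame: the origin (TCP) lies on the centre line of the jaws, within the pads' length; the fingertips stand arm.finger_overhang ahead of it and the grasp point (between the pads) lies 11 mm behind it (arm.finger_overhang is the distance from the TCP to the fingertips, in m); z points along the fingers, y is the direction in which the jaws open and shut (so a half turn about z gives the same grasp; the last joint's range is limited). The gripper opens to 85 mm and grips with 20 to 120 N. Pads are 22 mm wide; open, the fingers measure 114 mm over their backs; the gripper's body (76 mm by 85 mm) begins 54 mm behind the grasp point. The pads swing forward as they close: fully open they stand 13 mm farther back than shut.
Start: joints at [1.088, 0.217, 1.613, -0, 1.311, -0.112], TCP at [0.226, 0.583, 0.206] pointing down, gripper open.
Joint ranges: [-2.75, 2.75], [-0.78, 2.1], [0.31, 2.55], [-1.13, 4.27], [0.13, 2.63], [-2.58, 2.58]. Speed limits (rad/s): [2.79, 2.79, 3.14, 3.14, 3.14, 3.14].

### API

Orientations are given as a 3x3 rotation matrix whose columns are the frame's x, y, z axes.
In Python, from rig import arm, optics, finish_job gives the robot as it stands.
- The arm moves only by the tool play_rows, never from a script. Its argument "series" is text: rows parted by semicolons, each of 4 numbers parted by spaces: the shift along the tool's x, y, z in m, then the turn about the tool's z in degrees. A call has 1 to 10 rows; each row is the pose to reach, as a shift and turn from the pose commanded when the call began, along the tool's axes at that moment; what a row does not reach only later rows make up. A row lasts 1/10 s, in which the tool goes at most 50 mm and 8.59 degrees, less where a joint would pass 70% of its speed; a pose out of reach is approached as far as the arm can. A call with a gripper value outside its range is refused whole. "fingers" is the finger opening in m, from 0 to 0.0854, set as the call begins (left out, the last holds). The fingers move at their own pace and stop on an object; the grip force is fixed at half the most. Time passes only in rows, so rows that repeat a pose let the fingers close. It gives the time, the measured TCP pose, the force and the opening at its end, in the units of the state.
- arm.observe(): the state, without advancing time (a new reading comes with each control period).
- optics.get_image(name): name is "side" or "top"; returns the picture (420x560x3 uint8, blue, green, red); there is no depth.
- optics.camera_model(name): a dict with "fx", "fy", "cx", "cy" (pixels), "D" ([k1, k2, p1, p2, k3] as OpenCV has them; the pictures are not rectified), "extrinsics" (4x4, takes a point from camera to world coordinates). Camera axes: x right, y up, looking along -z (the intrinsics and any distortion apply to the point x, -y, -z); pixel columns grow to the right and rows downward; lengths in m; the calibration is good to about 2 mm. A picture is of the moment at which its call begins. camera_model takes no time and is no camera call.
- finish_job(): hands the job in, once; it reports no verdict.
Trained networks look in the newest picture that a camera, given by its name, has taken for a name from the list of things; names that differ only in an ending like _2 or _b are one class to them, and where a whole thing is asked for, a point or a joint stands for the part that bears it (a point fixed in the world has none). Each returns a list of dicts, best first, with "conf" (0 to 1); they miss things now and then, are a little off and sometimes report something else, mostly with a low value. They report only what shows in the picture. A call takes as long as a camera call.
- optics.find_in(camera, query): "centre" ([row, column] as shares, 0 to 1, of the picture: columns of its width, rows of its height, amid what is visible of it).
- optics.silhouettes(camera, query): "region" (420x560 bool, what is visible of it) and "centre" ([row, column] as shares, 0 to 1, of the picture: columns of its width, rows of its height, amid what is visible of it).
- optics.landmark_of(camera, query): "centre" ([row, column] as shares, 0 to 1, of the picture: columns of its width, rows of its height: a listed point, or the origin of a listed thing).
The state is a dict: "time_s": time; "joints": joint angles; "qd": joint speeds; "tau": joint torques, N m; "ee_pos": TCP position; "tcp_rot": TCP orientation; "contact_force": force on the tool from outside, world axes, zero at the start; "wrist_torque": the same for the moment, N m; "finger_gap": finger opening in m.
Only numpy, scipy, OpenCV 4.12 (cv2) and the standard library are available. Lean on these libraries where they do the work, as an engineer would, in place of code of your own. Each camera call takes 0.05 s, during which the arm holds its last target.

### The job

Set the strip gauge: with a fingertip resting lightly on top of the knurled thumbwheel, roll it, in several strokes if need be, until the sliding jaw has closed towards the fence far enough for the line on its tongue to meet the line on the brass marker. Turn only the wheel: do not push the jaw or the marker, do not lift the gauge or shove it along the bench, and leave the other things on the bench where they are. Finish with the hand clear and the lines still in line.

Things in the scene. Friction and masses are not known exactly. Their poses are not given: they have to be found in the camera images.
- gauge: Base of the strip gauge, a loose metal fixture (base 1.8 kg). Origin on its underside; base and deck span x -60..40, y -107..107 mm. Deck surface at z 26 mm. On it: thumbwheel at the -y end between grey cheeks (59 high, y -90..-46), sliding jaw in the middle, fixed grey fence (58 high) at y 81..95. x points roughly away from the robot, y to its left (yaw within 0.4 rad). The wheel is its highest part.
- wheel: The knurled dark steel thumbwheel, 52 mm in diameter, 22 wide, turning on an axle along the gauge's x. Origin at its centre, gauge x 0, y -68 mm, 54 mm above the bench; its own y and z turn with it. Rolling its top towards the gauge's +y (the fence) drives the jaw to +y, 1 mm of jaw for about 2.9 mm of fingertip travel (9 mm per rad). Takes about 1 N at the rim, stays where it is left, can be rolled back.
- wheel_crown (a point): Topmost point of the wheel, where a fingertip rolls it: 80 mm above the bench when not pressed, 21 mm above the cheeks. Axes as the gauge's. The deck with all it carries rides on springs: pressed on from above it sinks straight down by up to 7 mm (about 3 N to start, 10 N at the hard stop) and comes back when let go.
- jaw: The sliding steel jaw on two guide rods, 58 x 20 mm, top 54 mm above the bench; it moves along the gauge's y, up to 55 mm, driven by the wheel. On its robot side (-x) it has a small tongue with a black line across it.
- jaw_line (a point): On the jaw's tongue, 42 mm above the bench, in the middle of the black line's thickness, at the end next to the marker. Axes as the gauge's.
- mark_rider: The brass marker block, 22 x 16 x 15 mm, on the robot side (-x edge) of the gauge's deck, set at a different place along y each time and tight; it has a black line across its top (along the gauge's x).
- mark_line (a point): On the brass marker's black line, 42 mm above the bench, at the end next to the tongue. Axes as the gauge's. The setting is right when jaw_line and mark_line have the same place along the gauge's y; at the start the jaw's line is some 14 to 39 mm short of it, on the -y side.
- ink_bottle: White bottle with black cap, 49 mm across, 87 mm high, standing behind the gauge; origin under it. A bystander.
- sanding_block: Dark sanding block, 37 x 63 x 26 mm, to the right of the gauge; origin under it. A bystander.
- graver: Wood-handled graver, 140 mm long and 19 mm thick, lying to the left of the gauge; origin under its middle. A bystander.

How it is judged:
By the outcome, as a careful person would: the job done as asked, in the order asked, and still so for the second after the job is handed in, with the robot touching nothing.
It also fails if it takes over 45 s, if anything falls off the work surface, if the arm or the gripper's body presses on something with over 40 N, if the wrist force passes 120 N, or if a joint passes its speed limit or range.

## Working session

There is one attempt and no reset: what is moved stays moved. The work goes in short steps, Python scripts to look and compute and a tool call to move; the robot and the scene stay as the last step left them, time stands still between calls to the robot, and variables do not carry over. Pictures are saved under pics/ and viewed, and the job is handed in when it is done.

Besides the shell and the picture viewer there is one more tool, called after "Emit:" as a command line: name --argument value ..., lists and objects as JSON in quotes. play_rows: Moves the arm, as the interface text tells. Its arguments: {"type":"object","properties":{"series":{"type":"string"},"fingers":{"type":"number"}},"required":["series"]}

```bash
ls; mkdir -p pics; cat > h.py <<'E'
import numpy as np, cv2
from rig import arm, optics, finish_job
def ray(cam,px):
    m=optics.camera_model(cam)
    K=np.array([[m['fx'],0,m['cx']],[0,m['fy'],m['cy']],[0,0,1]])
    u=cv2.undistortPoints(np.array([[px]],float),K,np.array(m['D'],float))[0,0]
    T=np.array(m['extrinsics']); d=T[:3,:3]@np.array([u[0],-u[1],-1]); return T[:3,3],d
def atz(cam,px,z):
    o,d=ray(cam,px); return o+d*(z-o[2])/d[2]
def proj(cam,p):
    m=optics.camera_model(cam); T=np.array(m['extrinsics'])
    c=T[:3,:3].T@(np.array(p)-T[:3,3]); c=np.array([c[0],-c[1],-c[2]])
    K=np.array([[m['fx'],0,m['cx']],[0,m['fy'],m['cy']],[0,0,1]])
    return cv2.projectPoints(c.reshape(1,3),np.zeros(3),np.zeros(3),K,np.array(m['D'],float))[0][0,0]
def px(r): return [r['centre'][1]*560,r['centre'][0]*420]
E
python3 - <<'E'
from h import *
s=arm.observe(); print(s['time_s'],s['ee_pos'],s['tcp_rot'],s['finger_gap'],arm.finger_overhang)
for c in('side','top'):
    cv2.imwrite(f'pics/{c}0.png',optics.get_image(c)); print(c,np.round(optics.camera_model(c)['extrinsics'],3).tolist(),optics.camera_model(c)['fx'])
for q,z in(('wheel_crown',.08),('jaw_line',.042),('mark_line',.042),('gauge',0),('wheel',.054),('ink_bottle',0)):
  for c in('side','top'):
    for r in optics.landmark_of(c,q)[:2]: print(q,c,round(r['conf'],2),np.round(px(r),1),np.round(atz(c,px(r),z),4))
E
```

```text
pics
0.0 [0.22606935 0.58175629 0.20445486] [[-9.32034538e-01  3.62367767e-01 -1.10486539e-03]
 [ 3.62369361e-01  9.32032123e-01 -2.13731005e-03]
 [ 2.55277759e-04 -2.39241615e-03 -9.99997106e-01]] 0.08600795485702709 0.008
side [[-0.972, 0.166, -0.167, 0.447], [-0.235, -0.631, 0.739, 0.84], [0.017, 0.758, 0.652, 0.889], [0.0, 0.0, 0.0, 1.0]] 483.0299405456554
top [[-0.029, 0.975, -0.222, 0.383], [-1.0, -0.028, 0.005, -0.061], [-0.002, 0.222, 0.975, 1.258], [0.0, 0.0, 0.0, 1.0]] 464.7381366357482
wheel_crown side 0.63 [309.8 230.4] [ 0.5322 -0.0049  0.08  ]
wheel_crown top 0.73 [262.9 248.7] [ 0.5265 -0.009   0.08  ]
jaw_line side 0.89 [321.4 266.5] [0.4892 0.0685 0.042 ]
jaw_line side 0.73 [305.7 272.9] [0.5212 0.0971 0.042 ]
jaw_line top 0.75 [233.9 261. ] [0.5011 0.0691 0.042 ]
mark_line side 0.62 [319.2 264.4] [0.4951 0.0632 0.042 ]
mark_line side 0.6 [321.  272.6] [0.4872 0.0872 0.042 ]
mark_line top 0.6 [226.6 264.8] [0.4916 0.0883 0.042 ]
gauge side 0.86 [304.8 275.6] [0.5255 0.0692 0.    ]
gauge top 0.75 [238.4 254.4] [0.5226 0.0613 0.    ]
wheel side 0.62 [269.6 357.2] [0.55   0.3359 0.054 ]
wheel side 0.51 [307.5 236.4] [ 0.5368 -0.0097  0.054 ]
wheel top 0.74 [262.6 250.3] [ 0.5254 -0.0069  0.054 ]
ink_bottle side 0.73 [218.  214.5] [ 0.7952 -0.0868  0.    ]
ink_bottle top 0.68 [293.6 149.7] [ 0.8163 -0.0981  0.    ]
```

```bash
python3 - <<'E'
import cv2
for c,(x0,y0) in(('side',(220,180)),('top',(150,190))):
    i=cv2.imread(f'pics/{c}0.png'); cv2.imwrite(f'pics/{c}0c.png',cv2.resize(i[y0:y0+130,x0:x0+170],None,fx=4.6,fy=4.6,interpolation=cv2.INTER_CUBIC))
E
```

```text
(no output)
```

View pics/side0.png

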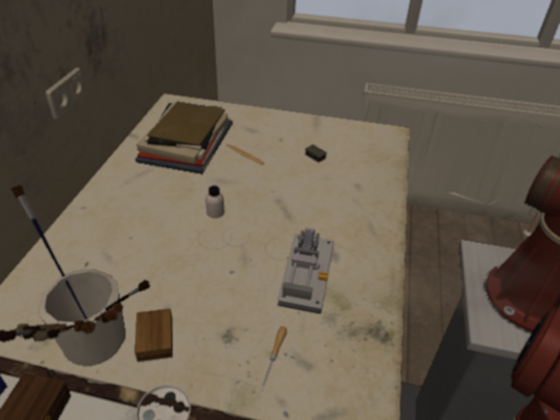

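View pics/top0.png

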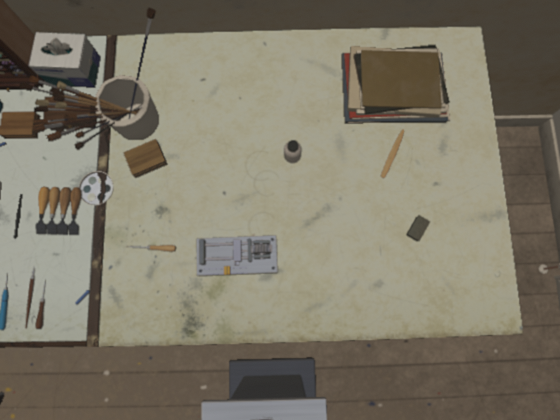

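```bash
sleep 1
```

```text
(no output)
```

View pics/side0c.png

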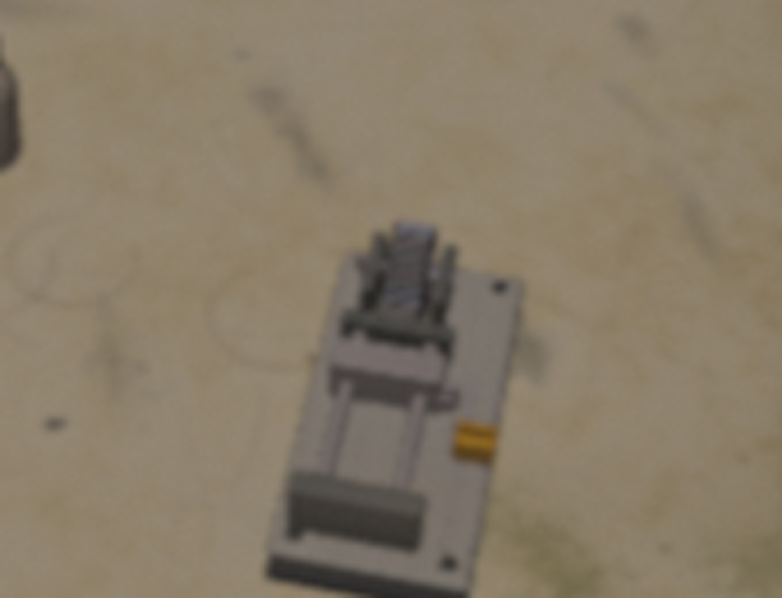

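View pics/top0c.png

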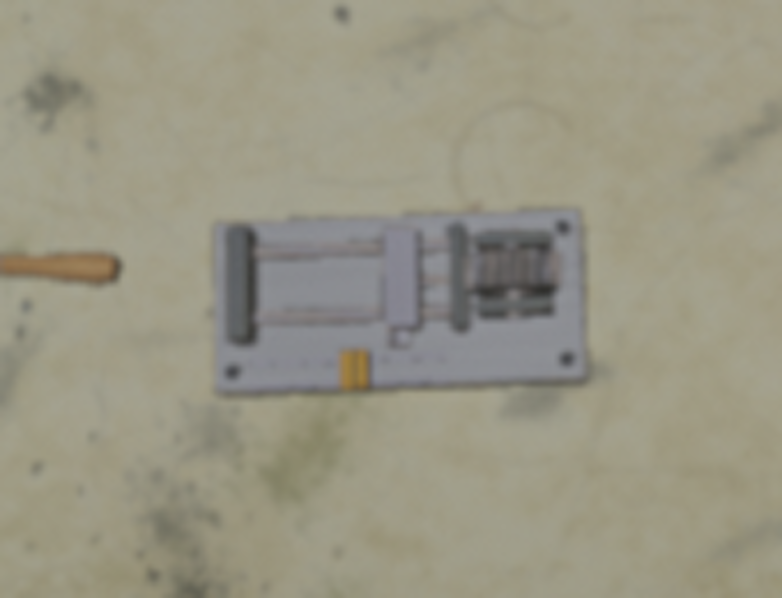

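Side view: wheel at about (308,238), marker at about (323,275), and the jaw tongue at about (315,266). Top view: wheel at about (263,249), tongue at about (238,263), marker line at about (227,270). Next I'll measure the yaw and the line offset at sub-pixel level.

```bash
python3 - <<'E'
from h import *
for c,(x0,y0,w,h) in(('side',(296,252,44,34)),('top',(212,245,44,34))):
    a=np.mean([optics.get_image(c).astype(float) for _ in range(8)],0); np.save(f'pics/{c}0.npy',a)
    cv2.imwrite(f'pics/{c}0d.png',cv2.resize(np.clip(a[y0:y0+h,x0:x0+w]*1.4,0,255).astype(np.uint8),None,fx=17,fy=17,interpolation=cv2.INTER_CUBIC))
r=optics.silhouettes('top','gauge'); print(len(r),r[0]['conf'])
for c in ('top','side'):
  for q in('gauge','mark_rider','jaw','wheel'):
    for r in optics.silhouettes(c,q)[:2]:
        m=r['region']; (cx,cy),(w,h),an=cv2.minAreaRect(np.argwhere(m)[:,::-1].astype(np.float32)); print(c,q,round(r['conf'],2),cx,cy,w,h,an,m.sum())
        if q=='gauge' and c=='top':
            b=cv2.boxPoints(((cx,cy),(w,h),an)); print([np.round(atz(c,p,.026),4).tolist() for p in b])
print(arm.observe()['time_s'])
E
```

```text
2 0.73
top gauge 0.73 236.7603759765625 255.50958251953125 38.16947555541992 80.8553466796875 87.70938873291016 3059
[[0.5666, 0.1731, 0.026], [0.5692, -0.0433, 0.026], [0.4679, -0.0448, 0.026], [0.4653, 0.1679, 0.026]]
top gauge 0.73 239.5 252.0 11.0 26.0 0.0 204
[[0.492, 0.0706, 0.026], [0.5612, 0.0702, 0.026], [0.5604, 0.0408, 0.026], [0.4912, 0.0415, 0.026]]
top mark_rider 0.39 227.0 270.0 8.0 6.0 90.0 59
top jaw 0.78 240.0 252.0 26.0 12.0 90.0 210
top wheel 0.6 262.0 249.0 10.0 20.0 90.0 200
side gauge 0.95 305.6528015136719 269.6849060058594 45.02783203125 81.94696807861328 10.619654655456543 3196
side gauge 0.3 307.0589294433594 266.57098388671875 43.96033477783203 76.74333953857422 11.633633613586426 2956
side mark_rider 0.44 314.8000183105469 152.40000915527344 22.360679626464844 14.310833930969238 26.56505012512207 292
side mark_rider 0.39 322.5 275.5 9.0 9.0 90.0 84
side jaw 0.58 305.1000061035156 261.70001220703125 26.667465209960938 13.02364730834961 7.125016689300537 288
side wheel 0.51 308.5 238.5 21.0 11.0 90.0 219
1.95
```

View pics/side0d.png

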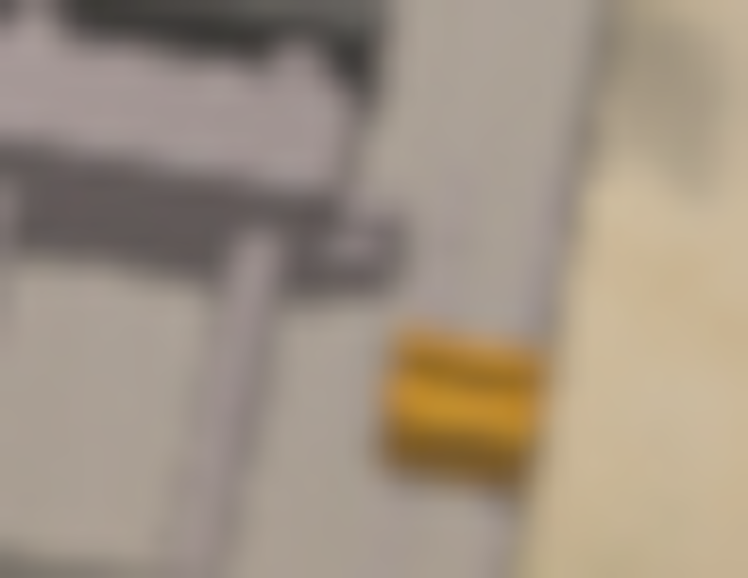

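View pics/top0d.png

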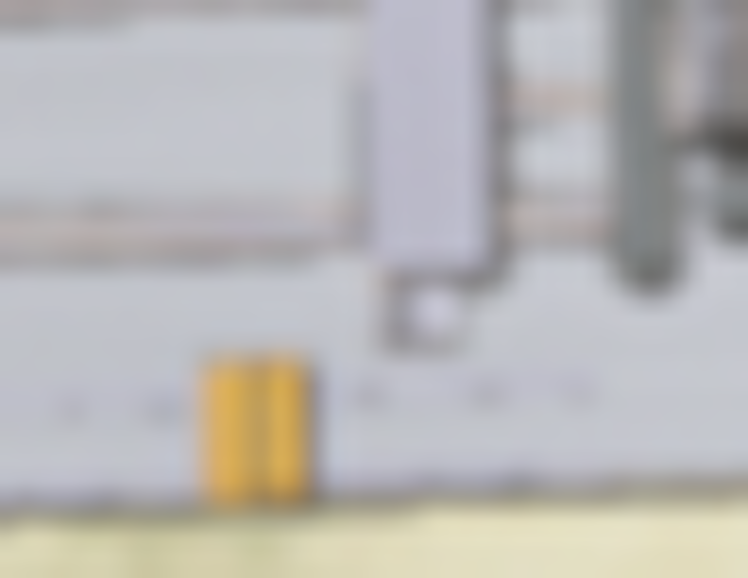

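```bash
python3 - <<'E'
from h import *
def P(c,x,y,z):
    x0,y0=(296,252) if c=='side' else (212,245)
    return np.round(1000*atz(c,[x0+(x+.5)/17-.5,y0+(y+.5)/17-.5],z),1)[:2]
for n,c,x,y in(('mark end','top',258,362),('mark far','top',258,498),('mark end','side',395,362),('mark far','side',540,380),
 ('dark','top',400,312),('bright','top',437,308),('dark below','side',360,275),('bright','side',355,245),('darkR','side',397,235)):
    print(n,c,P(c,x,y,.042),P(c,x,y,.026))
for c in('top','side'):
  a=np.load(f'pics/{c}0.npy').mean(2)
  if c=='top': print(np.round(a[258:276,222:246]).astype(int))
  else: print(np.round(a[260:284,308:332]).astype(int))
for i in range(4):
  for c in('top','side'):
    optics.get_image(c)
    for q in('jaw_line','mark_line'):
      r=optics.landmark_of(c,q)
      print(c,q,[(round(k['conf'],2),np.round(1000*atz(c,px(k),.042)[:2],1).tolist()) for k in r[:2]])
print(arm.observe()['time_s'])
E
```

```text
mark end top [489.   87.9] [490.4  89.9]
mark far top [468.3  88. ] [469.4  90. ]
mark end side [492.   89.3] [492.9  75.1]
mark far side [472.5  87.5] [473.   73.3]
dark top [496.   66.1] [497.5  67.8]
bright top [496.5  60.4] [498.  62.]
dark below side [499.2  74.9] [500.2  60.5]
bright side [500.7  69.7] [501.7  55.1]
darkR side [495.4  66.4] [496.3  51.8]
[[129 128 128 129 129 129 129 130 129 127 119 119 133 137 137 137 138 137
  119 103 118 125 123 122]
 [118 117 117 118 120 118 118 118 121 124 122 124 134 137 136 136 137 136
  118  97 113 125 125 124]
 [120 119 119 122 125 125 124 125 131 138 139 136 132 126 124 124 123 120
  107 102 125 140 141 141]
 [138 138 138 138 140 140 139 140 141 143 144 139 124 108 109 114 109 100
  100 112 134 144 145 145]
 [142 142 142 142 142 142 142 142 142 142 143 139 125 111 123 137 131 119
  124 133 141 144 144 144]
 [141 141 141 141 141 142 142 142 142 142 142 138 123 112 127 142 140 133
  139 143 143 143 143 143]
 [140 140 140 140 140 140 140 140 140 141 141 136 120 107 118 129 131 132
  140 142 142 142 142 142]
 [139 136 132 132 131 129 131 
[... 3444 characters left out ...]
12 112 112 111 112 114 113 111 106
  105 113 121 124 124 124]]
top jaw_line [(0.47, [499.7, 66.0])]
top mark_line [(0.63, [529.7, 0.7]), (0.39, [498.0, 101.6])]
side jaw_line [(0.6, [492.1, 65.0])]
side mark_line [(0.52, [488.6, 87.1])]
top jaw_line [(0.78, [492.5, 70.0])]
top mark_line [(0.63, [496.0, 83.4])]
side jaw_line [(0.66, [488.3, 64.7])]
side mark_line [(0.39, [488.5, 88.6])]
top jaw_line [(0.71, [495.1, 62.1])]
top mark_line []
side jaw_line [(0.76, [497.2, 68.0]), (0.16, [533.4, 88.2])]
side mark_line [(0.48, [489.1, 83.8])]
top jaw_line [(0.73, [493.5, 70.0])]
top mark_line [(0.62, [496.2, 101.6])]
side jaw_line [(0.71, [491.6, 76.2])]
side mark_line [(0.51, [482.8, 93.0])]
3.15
```

Everything agrees in both views: mark line at y≈88, jaw line (dark stripe on the tongue) at y≈66, yaw≈0.012, and crown at about (0.528, -0.006). The gap is about 22 mm, so about 63 mm of rolling. I'll move over with the fingers shut.

Emit:
play_rows --series "-0.030 -0.027 0 8; -0.065 -0.059 0 16; -0.100 -0.090 0 24; -0.135 -0.121 0 32; -0.170 -0.152 0 40; -0.205 -0.184 0 48; -0.240 -0.215 0 56; -0.275 -0.246 0 64; -0.310 -0.278 0 68.1; -0.345 -0.309 0 68.1" --fingers 0

```text
time_s: 4.15
ee_pos: [0.4367, 0.1678, 0.2062]
tcp_rot: [[-0.01, 1.0, 0.001], [1.0, 0.01, 0.0], [0.0, 0.001, -1.0]]
contact_force: [0.1, 0.2, -1.9]
finger_gap: 0.0005
```

Emit:
play_rows --series "-0.040 0.020 0 0; -0.080 0.040 0 0; -0.120 0.060 0 0; -0.155 0.078 0 0; -0.183 0.0915 0 0; -0.183 0.0915 0.030 0; -0.183 0.0915 0.060 0; -0.183 0.0915 0.085 0; -0.183 0.0915 0.100 0; -0.183 0.0915 0.100 0"

```text
time_s: 5.15
ee_pos: [0.5274, -0.0121, 0.1033]
tcp_rot: [[-0.011, 1.0, -0.005], [1.0, 0.011, 0.001], [0.001, -0.005, -1.0]]
contact_force: [-0.4, 1.0, 1.2]
finger_gap: 0.0002
```

```bash
python3 - <<'E'
from h import *
s=arm.observe();print(s['ee_pos'],s['contact_force'])
for c,(x0,y0) in(('side',(220,180)),):
    i=optics.get_image(c); cv2.imwrite(f'pics/{c}1.png',cv2.resize(i[y0:y0+130,x0:x0+170],None,fx=4.6,fy=4.6,interpolation=cv2.INTER_CUBIC))
E
```

```text
[ 0.52742223 -0.01207059  0.10328911] [-0.37411839  1.04400704  1.16854546]
```

View pics/side1.png

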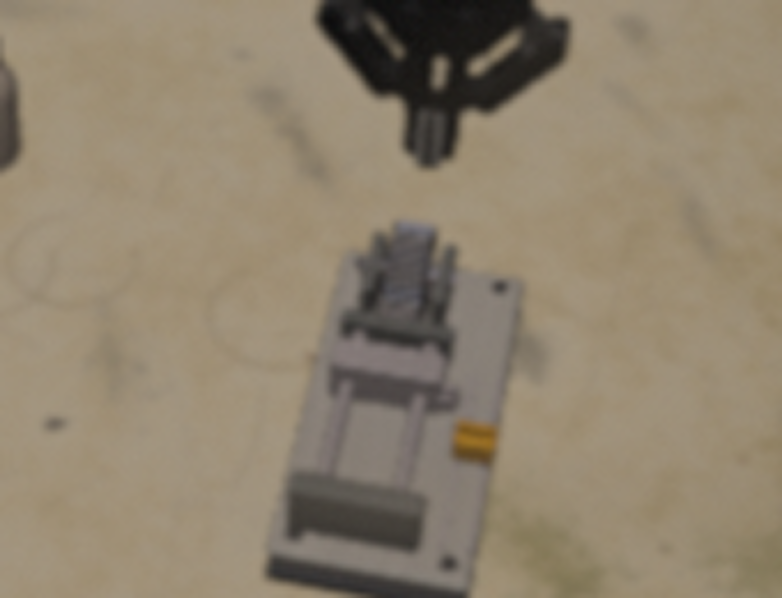

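Side view: the fingertip is at about px (313.5,215) and the wheel crown front is at about (310,228). I'll check this against the projection.

```bash
python3 - <<'E'
from h import *
s=arm.observe();print(s['time_s'],s['ee_pos'],s['contact_force'])
for z in (.095,.1033,.08): print(z,proj('side',[.5274,-.012,z]))
print('crown',proj('side',[.528,-.006,.08]), proj('side',[.527,-.006,.103]))
for c,(x0,y0) in(('side',(220,180)),('top',(150,190))):
    i=optics.get_image(c); cv2.imwrite(f'pics/{c}2.png',cv2.resize(i[y0:y0+130,x0:x0+170],None,fx=4.6,fy=4.6,interpolation=cv2.INTER_CUBIC))
s=arm.observe();print(s['time_s'],s['ee_pos'],s['contact_force'])
E
```

```text
5.2 [ 0.52892816 -0.01221639  0.10508625] [ 0.47168235 -0.48354763  0.26304755]
0.095 [312.71598889 224.28574435]
0.1033 [312.98715086 221.75466665]
0.08 [312.23238223 228.80068502]
crown [311.57195357 230.42251569] [312.72542696 223.53605135]
5.3 [ 0.53092452 -0.01248807  0.10729541] [ 1.46394942 -0.57204747  0.0821072 ]
```

View pics/side2.png

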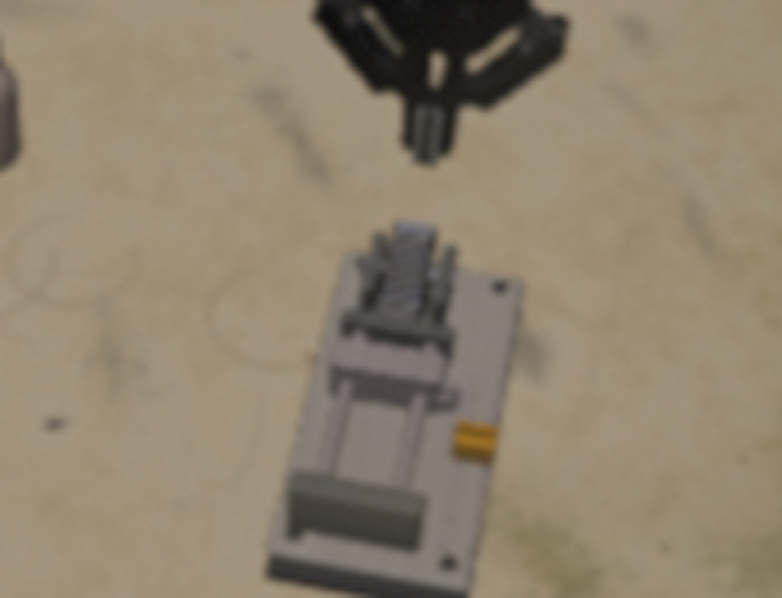

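View pics/top2.png

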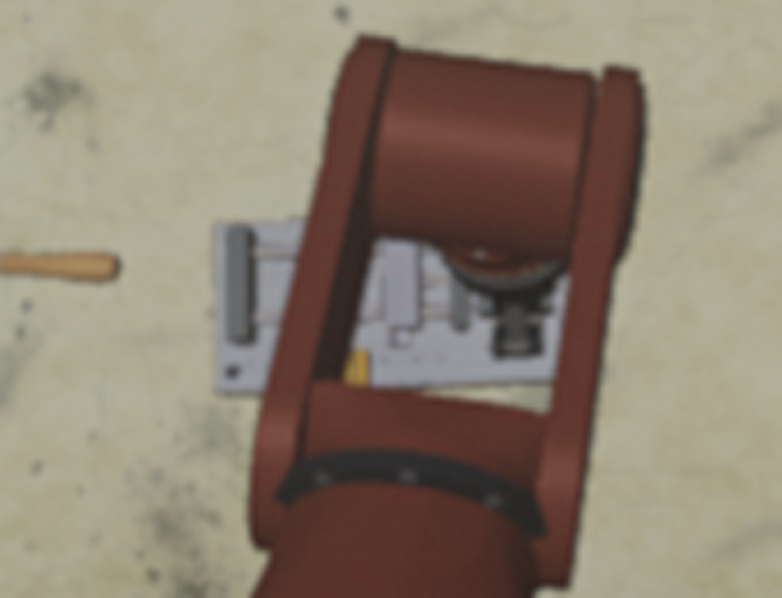

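Emit:
play_rows --series "0 0 0 0; 0 0 0 0; 0 0 0 0"

```text
time_s: 5.6
ee_pos: [0.5304, -0.0125, 0.1068]
tcp_rot: [[-0.012, 1.0, 0.002], [1.0, 0.012, -0.0], [-0.0, 0.002, -1.0]]
contact_force: [0.8, -0.5, 0.2]
finger_gap: -0.0001
```

```bash
python3 - <<'E'
from h import *
for i in range(3):
    im={c:optics.get_image(c) for c in('top','side')}
    s=arm.observe();print(s['time_s'],np.round(s['ee_pos'],4),np.round(s['contact_force'],2),s['joints'])
print(np.round(s['tcp_rot'],3))
for p in([.528,-.012,.095],[.528,-.012,.13],[.528,-.012,.25]): print(p,proj('top',p),proj('side',p))
for c,(x0,y0) in(('side',(270,170)),('top',(220,200))):
    i=im[c]; cv2.imwrite(f'pics/{c}3.png',cv2.resize(i[y0:y0+75,x0:x0+95],None,fx=8,fy=8,interpolation=cv2.INTER_CUBIC))
E
```

```text
5.7 [ 0.53   -0.0124  0.1063] [0.38 0.6  0.66] [-1.55853823e-01  1.25379351e-01  1.91900742e+00 -3.89872945e-05
  1.09626684e+00 -1.67371972e-01]
5.8 [ 0.5297 -0.0124  0.106 ] [-0.36 -0.18  0.36] [-1.55935589e-01  1.25739559e-01  1.91934286e+00 -1.33661467e-05
  1.09621982e+00 -1.67378447e-01]
5.9 [ 0.5296 -0.0124  0.1058] [ 0.68  0.03 -0.71] [-1.55962482e-01  1.25965090e-01  1.91942764e+00  2.72285145e-05
  1.09621048e+00 -1.67386409e-01]
[[-0.011  1.    -0.   ]
 [ 1.     0.011  0.   ]
 [ 0.    -0.    -1.   ]]
[0.528, -0.012, 0.095] [263.83950526 247.33827077] [312.46941161 224.24238442]
[0.528, -0.012, 0.13] [263.20448182 245.5691718 ] [313.62556117 213.40609783]
[0.528, -0.012, 0.25] [260.70316517 238.59920099] [317.97395885 172.70656698]
```

View pics/side3.png

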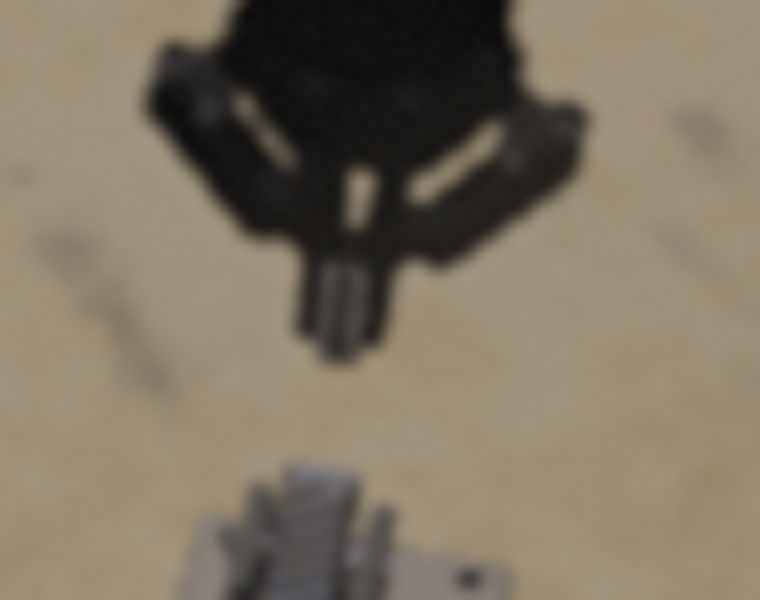

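View pics/top3.png

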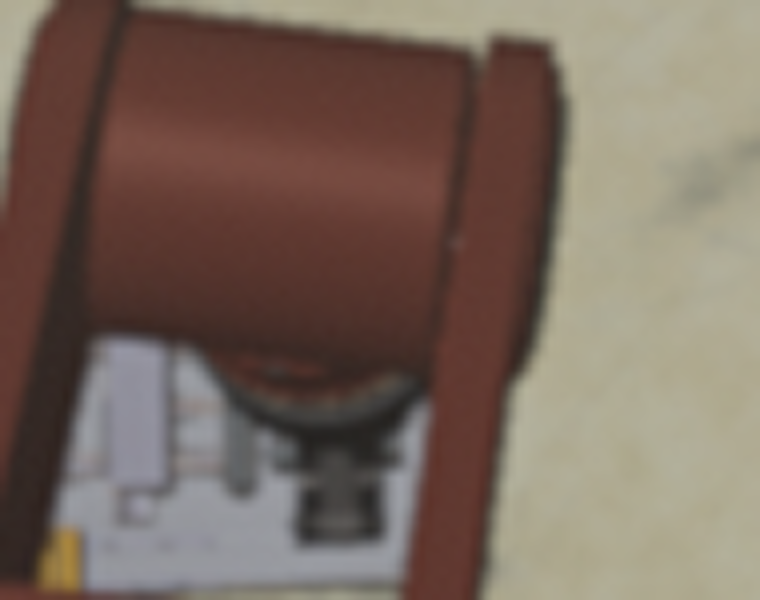

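Emit:
play_rows --series "0 0 0.004 0; 0 0 0.008 0; 0 0 0.011 0; 0 0 0.013 0; 0 0 0.014 0; 0 0 0.014 0"

```text
time_s: 6.5
ee_pos: [0.5294, -0.0124, 0.0915]
tcp_rot: [[-0.011, 1.0, -0.0], [1.0, 0.011, 0.0], [0.0, -0.0, -1.0]]
contact_force: [-0.2, -0.2, 0.0]
finger_gap: 0.0003
```

```bash
cat > look.py <<'E'
import sys
from h import *
n=sys.argv[1]; c=sys.argv[2]; x0,y0,w,h=map(int,sys.argv[3:7]); k=int(sys.argv[7]); f=int(sys.argv[8]) if len(sys.argv)>8 else 1
a=np.mean([optics.get_image(c).astype(float) for _ in range(f)],0); np.save(f'pics/{n}.npy',a)
cv2.imwrite(f'pics/{n}.png',cv2.resize(np.clip(a[y0:y0+h,x0:x0+w]*1.4,0,255).astype(np.uint8),None,fx=k,fy=k,interpolation=cv2.INTER_CUBIC))
s=arm.observe();print(s['time_s'],np.round(s['ee_pos'],4),np.round(s['contact_force'],2))
E
python3 look.py s4 side 270 170 95 75 8
```

```text
6.55 [ 0.5296 -0.0124  0.0917] [0.55 0.56 0.58]
```

View pics/s4.png

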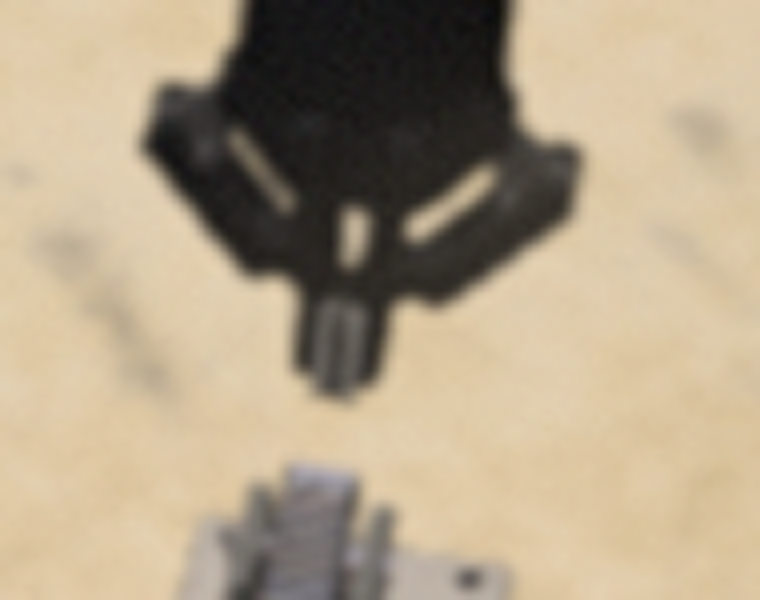

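Emit:
play_rows --series "0 0 0.002 0; 0 0 0.004 0; 0 0 0.005 0; 0 0 0.006 0; 0 0 0.006 0"

```text
time_s: 7.05
ee_pos: [0.5294, -0.0124, 0.0856]
tcp_rot: [[-0.011, 1.0, -0.0], [1.0, 0.011, 0.0], [0.0, -0.0, -1.0]]
contact_force: [0.1, -0.8, 0.9]
finger_gap: 0.0002
```

Emit:
play_rows --series "0 0 0.002 0; 0 0 0.004 0; 0 0 0.005 0; 0 0 0.005 0"

```text
time_s: 7.45
ee_pos: [0.5294, -0.0124, 0.0805]
tcp_rot: [[-0.011, 1.0, -0.001], [1.0, 0.011, 0.0], [0.0, -0.001, -1.0]]
contact_force: [-0.7, 0.1, -0.4]
finger_gap: -0.0002
```

```bash
python3 look.py s5 side 270 170 95 75 8
```

```text
7.5 [ 0.5295 -0.0124  0.0806] [-0.51  0.1  -0.09]
```

View pics/s5.png

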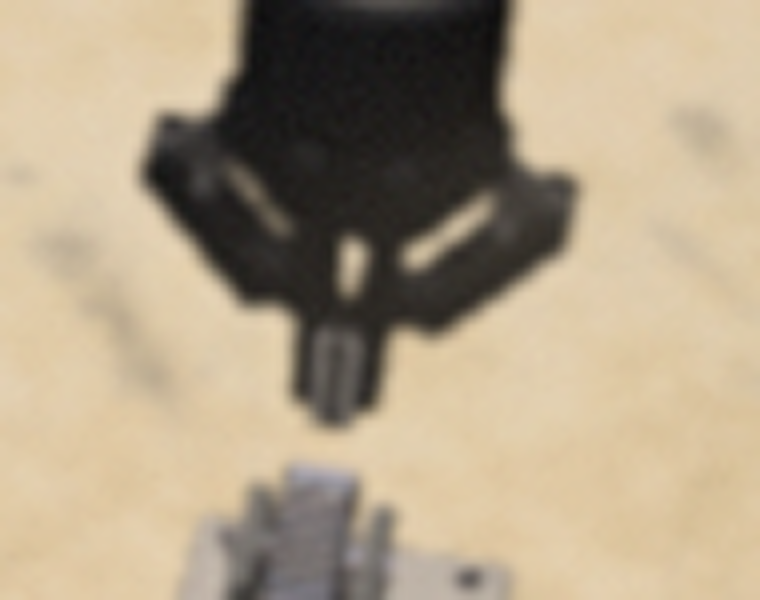

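No contact at a nominal tip height of 73 mm. The side picture shows the tip at (312,223), well above the crown at about row 232, so the wheel is still lower. I'll keep descending in small steps on force.

Emit:
play_rows --series "0 0 0.002 0; 0 0 0.004 0; 0 0 0.006 0; 0 0 0.006 0"

```text
time_s: 7.9
ee_pos: [0.5292, -0.0124, 0.0743]
tcp_rot: [[-0.011, 1.0, -0.001], [1.0, 0.011, 0.0], [0.0, -0.001, -1.0]]
contact_force: [-0.1, -0.3, 1.1]
finger_gap: -0.0
```

```bash
python3 look.py s6 side 270 170 95 75 8; python3 look.py t6 top 220 200 95 75 8; python3 - <<'E'
from h import *
s=arm.observe(); print(s)
E
```

```text
7.95 [ 0.5294 -0.0124  0.0745] [ 0.15  0.55 -0.85]
8.0 [ 0.5295 -0.0124  0.0746] [-0.16 -0.45  0.23]
{'time_s': 8.0, 'joints': array([-1.55932539e-01,  1.70317461e-01,  1.93664391e+00,  3.62383362e-05,
        1.03496176e+00, -1.67399098e-01]), 'qd': array([-0.00052221, -0.00285637, -0.00234776, -0.00025721, -0.00051197,
       -0.00057123]), 'tau': array([ 1.70239116e-03, -3.32601428e+01, -2.59680283e+01, -1.68817983e-04,
        5.82873312e-03, -2.46463816e-05]), 'ee_pos': array([ 0.52950392, -0.01237253,  0.07464276]), 'tcp_rot': array([[-1.14477879e-02,  9.99934420e-01, -3.21627795e-04],
       [ 9.99934468e-01,  1.14478149e-02,  8.21046826e-05],
       [ 8.57812336e-05, -3.20666801e-04, -9.99999945e-01]]), 'contact_force': array([-0.16155723, -0.45001302,  0.23249878]), 'wrist_torque': array([-0.06791424,  0.01891347, -0.02265632]), 'finger_gap': -0.00024158918805828502}
```

View pics/s6.png

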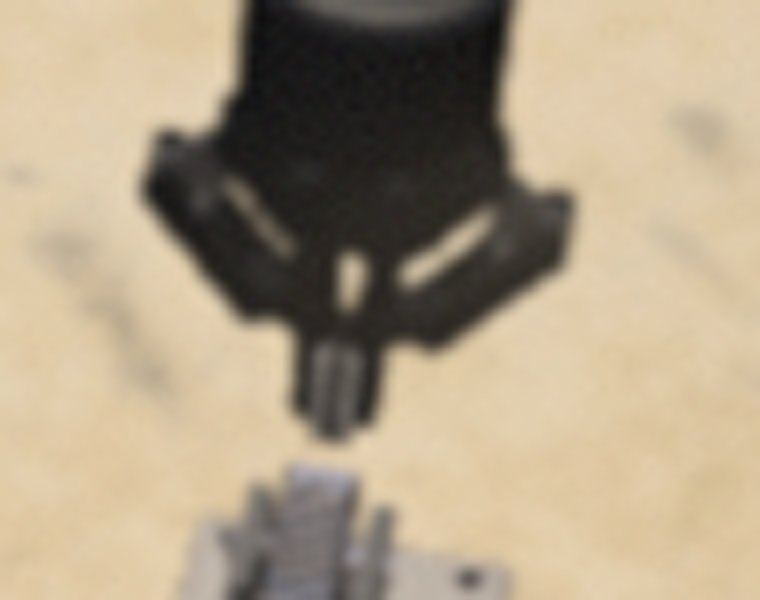

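View pics/t6.png

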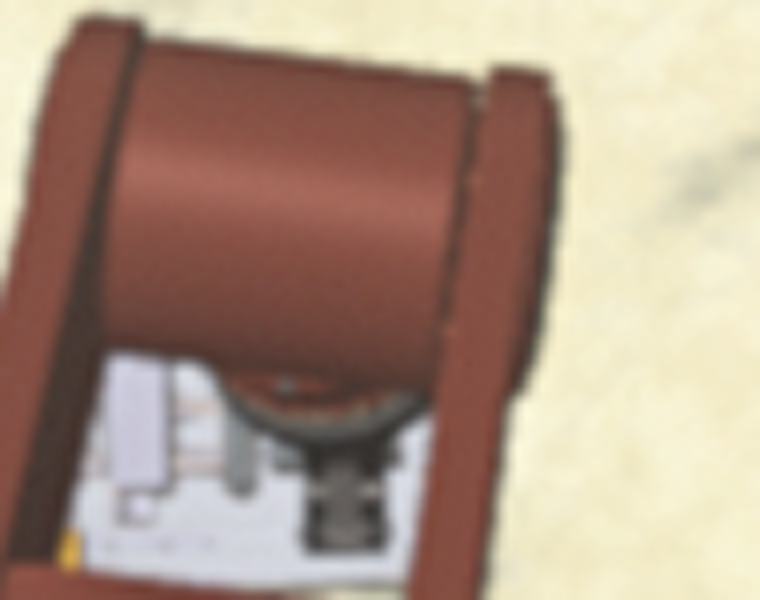

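Emit:
play_rows --series "0 0 0.002 0; 0 0 0.004 0; 0 0 0.006 0; 0 0 0.008 0; 0 0 0.008 0"

```text
time_s: 8.5
ee_pos: [0.5292, -0.0124, 0.0663]
tcp_rot: [[-0.011, 1.0, -0.001], [1.0, 0.011, 0.0], [0.0, -0.001, -1.0]]
contact_force: [1.0, -0.1, -0.1]
finger_gap: -0.0001
```

Emit:
play_rows --series "0 0 0.002 0; 0 0 0.004 0; 0 0 0.005 0; 0 0 0.005 0"

```text
time_s: 8.9
ee_pos: [0.5294, -0.0124, 0.0615]
tcp_rot: [[-0.011, 1.0, -0.0], [1.0, 0.011, 0.0], [0.0, -0.0, -1.0]]
contact_force: [-0.6, 0.6, -0.3]
finger_gap: -0.0002
```

```bash
python3 look.py s7 side 270 190 95 75 8
```

```text
8.95 [ 0.5295 -0.0124  0.0617] [ 0.02  0.71 -0.04]
```

View pics/s7.png

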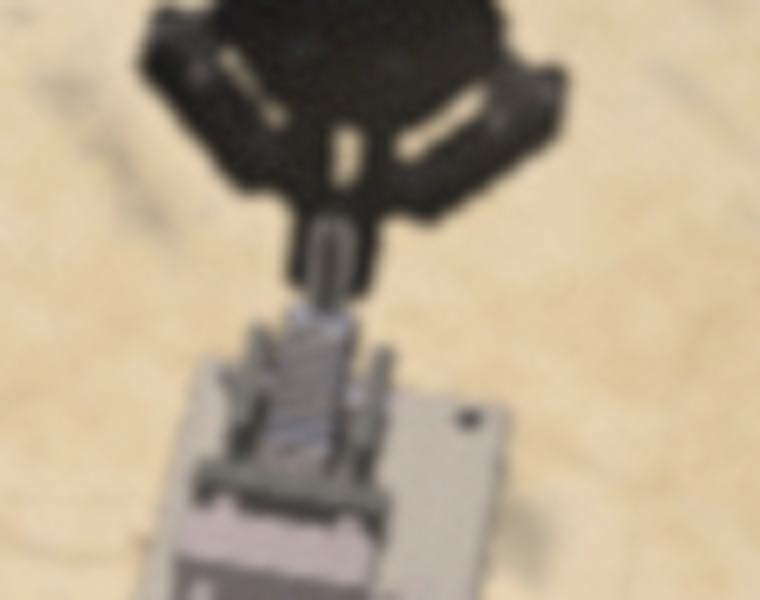

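Emit:
play_rows --series "0 0 0.002 0; 0 0 0.004 0; 0 0 0.005 0; 0 0 0.005 0"

```text
time_s: 9.35
ee_pos: [0.5294, -0.0124, 0.0565]
tcp_rot: [[-0.011, 1.0, -0.001], [1.0, 0.011, 0.0], [0.0, -0.001, -1.0]]
contact_force: [0.3, 0.4, -0.4]
finger_gap: 0.0004
```

```bash
python3 look.py s8 side 270 190 95 75 8;python3 look.py t8 top 220 200 95 75 8
```

```text
9.4 [ 0.5295 -0.0124  0.0566] [ 0.18 -0.13 -0.09]
9.45 [ 0.5296 -0.0124  0.0567] [ 0.59 -0.41  0.01]
```

View pics/s8.png

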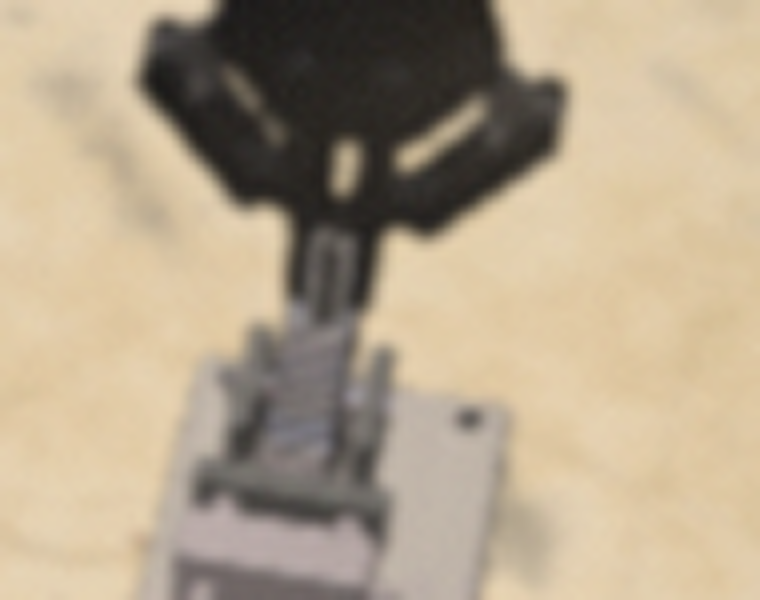

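View pics/t8.png

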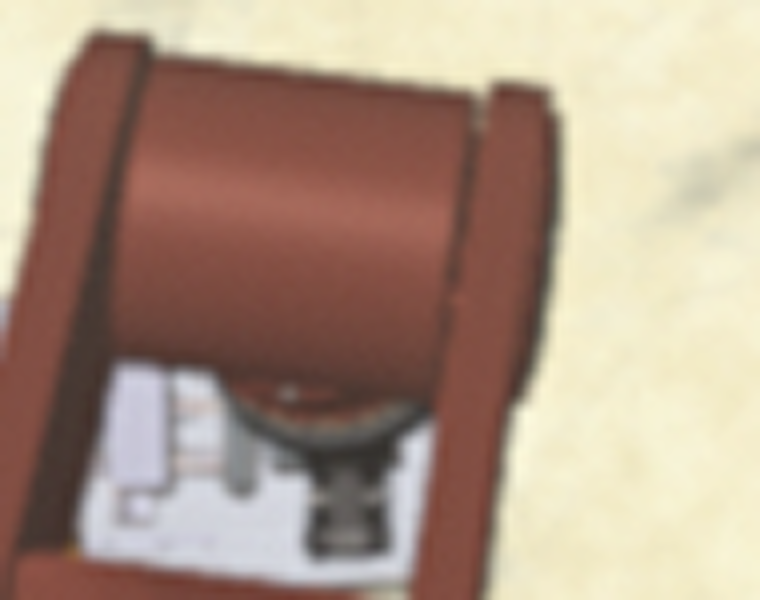

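```bash
python3 - <<'E'
from h import *
def tri(a,b):
    o1,d1=ray('top',a);o2,d2=ray('side',b)
    A=np.stack([d1,-d2],1); t=np.linalg.lstsq(A,o2-o1,rcond=None)[0]
    p,q=o1+d1*t[0],o2+d2*t[1]; return np.round((p+q)/2,4),np.round((p-q)*1000,1)
print('knuckle',tri([263.4,267],[339.4,203.8]))
print('lower',tri([263.4,267],[324,217]))
a=np.load('pics/s8.npy'); b=np.load('pics/side0.npy'); c=np.load('pics/s7.npy')
print(np.round(np.hstack([b.mean(2)[222:236,300:318]])).astype(int)); print(np.round(c.mean(2)[222:236,300:318]).astype(int));print(np.round(a.mean(2)[222:236,300:318]).astype(int))
E
```

```text
knuckle (array([ 0.4723, -0.0133,  0.1712]), array([ 0.6, -0. ,  0.1]))
lower (array([ 0.4897, -0.0113,  0.1239]), array([-26.2,   0.2,  -2.2]))
[[125 124 125 126 127 128 128 128 126 126 126 126 126 128 128 128 128 128]
 [126 126 126 126 127 127 127 127 127 126 126 126 127 128 129 130 130 129]
 [126 126 127 127 127 128 127 127 126 126 126 127 127 129 129 130 130 130]
 [127 128 128 128 128 128 128 127 127 127 127 127 128 130 130 131 130 130]
 [128 128 128 129 129 128 127 126 127 128 127 128 129 130 130 131 131 131]
 [128 128 129 129 128 124 120 122 123 124 126 126 127 128 129 130 130 130]
 [128 128 128 128 124 113 108 112 116 117 118 120 122 122 123 127 129 129]
 [126 122 120 121 118 103  96 102 104 103 106 109 111 110 110 120 127 129]
 [119 108 102 105 107  97  90  91  89  88  93  98  98  92  94 112 127 129]
 [111  93  82  85  92  88  81  78  78  81  88  93  90  78  82 110 127 129]
 [107  87  73  71  78  79  76  75  79  82  84  85  79  66  78 109 122 121]
 [102  83  70  63  68  74  78  78  80  80  77  75  69  61  80 106 110 101]
 [ 95  80  69  61  64  72  76  75  74  75  74  73  68  
[... 1497 characters left out ...]
 63  54  36  41  83 125]
 [144 144 145 146 138 111  81  67  66  61  49  55  62  53  38  51  93 129]
 [144 144 144 145 139 119 100  88  77  61  48  55  65  62  56  74 109 135]
 [142 138 136 136 133 117 103  97  84  63  51  61  73  77  80 101 128 141]
 [135 122 114 118 120 110 100  95  85  71  68  75  82  84  92 120 140 145]
 [125 104  92  95 103  99  91  88  85  85  87  92  93  83  91 124 142 145]
 [120  97  84  81  89  88  87  86  89  93  94  95  87  75  89 123 139 136]
 [114  94  79  73  78  83  88  89  91  90  87  84  79  70  90 120 123 113]
 [107  90  78  70  74  81  86  85  85  85  84  83  76  73  97 117 110  93]
 [ 98  86  78  68  68  77  82  83  85  87  86  84  76  80 104 115 102  86]]
```

Emit:
play_rows --series "0 0 0.001 0; 0 0 0.002 0; 0 0 0.003 0; 0 0 0.004 0; 0 0 0.005 0; 0 0 0.005 0"

```text
time_s: 10.05
ee_pos: [0.5299, -0.0125, 0.0523]
tcp_rot: [[-0.011, 1.0, 0.0], [1.0, 0.011, -0.0], [-0.0, 0.0, -1.0]]
contact_force: [-2.0, 0.1, 5.2]
finger_gap: 0.0001
```

Emit:
play_rows --series "0 0 0.001 0; 0 0 0.002 0; 0 0 0.003 0; 0 0 0.003 0"

```text
time_s: 10.45
ee_pos: [0.5299, -0.0125, 0.0497]
tcp_rot: [[-0.012, 1.0, -0.0], [1.0, 0.012, -0.0], [-0.0, -0.0, -1.0]]
contact_force: [-3.3, 0.7, 7.3]
finger_gap: -0.0002
```

```bash
python3 look.py s9 side 270 190 95 75 8
```

```text
10.5 [ 0.5299 -0.0125  0.0498] [-2.68  0.89  7.28]
```

View pics/s9.png

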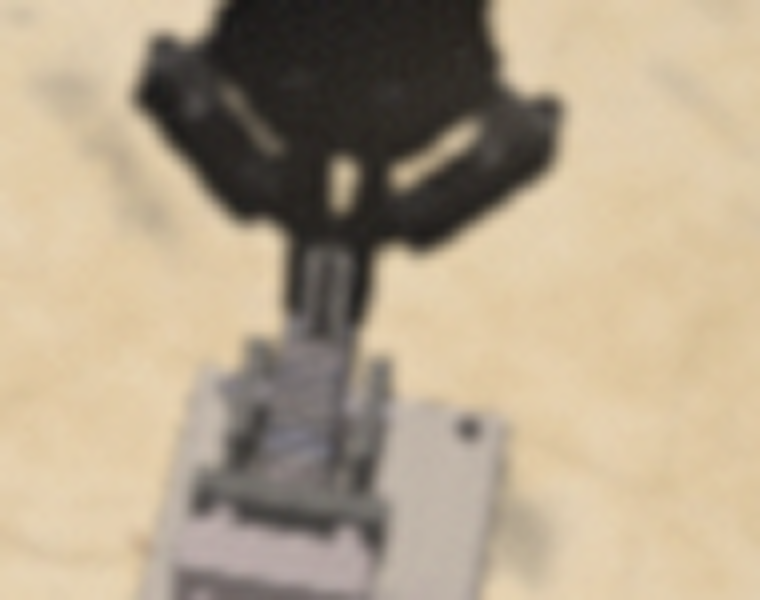

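Contact found: Fz is 7 N and the deck has sunk. It came about 25 mm lower in TCP z than the nominal overhang suggests. I'll ease off slightly and make one trial stroke.

Emit:
play_rows --series "0 0 -0.001 0; 0.002 0 -0.001 0; 0.005 0 -0.001 0; 0.008 0 -0.001 0; 0.011 0 -0.001 0; 0.014 0 -0.001 0; 0.016 0 -0.001 0; 0.018 0 -0.001 0; 0.018 0 -0.001 0"

```text
time_s: 11.4
ee_pos: [0.5297, 0.0055, 0.0507]
tcp_rot: [[-0.012, 1.0, 0.0], [1.0, 0.012, -0.0], [-0.0, 0.0, -1.0]]
contact_force: [-2.8, 0.8, 7.0]
finger_gap: -0.0
```

```bash
python3 look.py s10 side 270 200 95 75 8; python3 look.py t10 top 212 235 55 44 13 
```

```text
11.45 [0.5297 0.0055 0.0507] [-2.91  0.44  8.14]
11.5 [0.5297 0.0055 0.0507] [-1.59 -0.53  6.73]
```

View pics/s10.png

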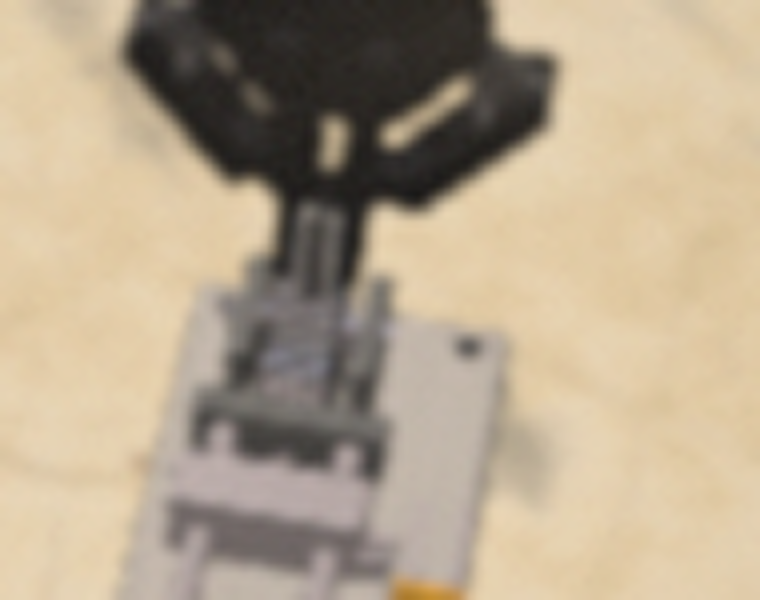

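View pics/t10.png

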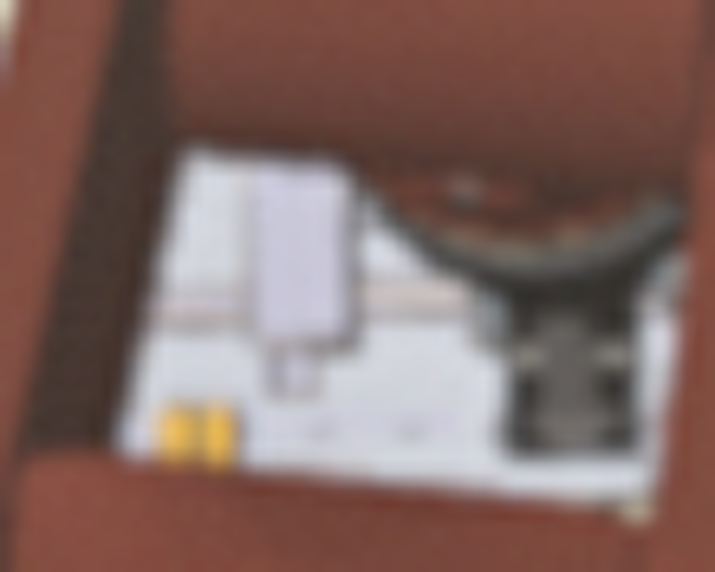

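The stroke works: the jaw moved about 6 mm and the gauge stayed put. Now an averaged close-up of the tongue to tell which dark stripe is the line.

```bash
python3 look.py t11 top 218 256 26 18 30 10; python3 - <<'E'
import numpy as np
a=np.load('pics/t11.npy').mean(2); print(np.round(a[258:273,222:246]).astype(int))
E
```

```text
12.0 [0.5296 0.0055 0.0507] [-1.78  0.83  7.11]
[[ 48  83 121 138 139 138 138 137 129 129 143 147 146 147 147 144 123 109
  129 136 134 133 131 131]
 [ 50  85 118 128 126 125 127 127 122 126 143 146 145 145 146 143 121 104
  125 133 132 131 129 128]
 [ 58  98 127 131 128 127 131 134 128 128 137 139 137 134 132 128 110 109
  140 150 150 150 150 150]
 [ 75 119 147 150 149 148 149 149 143 134 128 122 123 115 108 105  99 114
  144 155 155 155 155 156]
 [ 89 132 152 154 153 153 153 153 152 145 127 117 129 124 116 122 126 136
  151 155 154 154 154 155]
 [ 98 139 153 153 152 152 152 153 153 149 130 122 140 137 133 146 151 152
  153 154 153 153 153 154]
 [108 146 153 150 150 150 150 151 151 148 131 121 136 133 134 149 153 153
  152 152 152 152 152 152]
 [115 147 147 140 138 139 142 142 143 147 137 129 134 133 136 148 151 151
  151 151 152 151 152 152]
 [124 146 139 126 118 118 127 125 128 146 149 146 147 146 147 150 151 150
  151 151 151 150 150 151]
 [137 146 134 123 112 108 120 113 114 141 151 151 150 147 144 146 149 150
  150 150 147 144 146 149]
 [143 144 132 123 111 107 119 111 111 139 150 150 149 146 141 144 149 150
  150 150 146 141 144 150]
 [127 127 117 112 103 100 113 108 113 141 149 148 149 148 147 149 151 151
  152 152 151 150 151 152]
 [ 88  88  85  86  81  82  93  91 100 124 130 131 132 134 137 140 143 145
  148 151 152 152 153 153]
 [ 66  64  64  65  64  64  66  64  68  79  83  87  89  93 100 107 114 116
  122 130 133 134 134 136]
 [ 64  64  62  62  62  61  59  57  56  56  57  58  58  61  64  68  71  72
   75  80  84  88  89  94]]
```

View pics/t11.png

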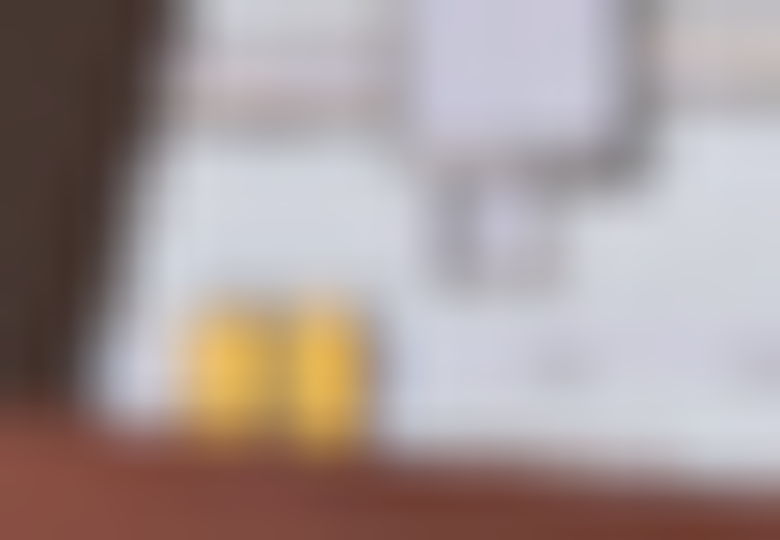

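```bash
python3 - <<'E'
import numpy as np
for f in('top0','t11'):
  a=np.load(f'pics/{f}.npy')
  print(f,'marker cols 222..233'); 
  for k in range(3): print('bgr'[k],np.round(a[267:270,222:233,k].mean(0)).astype(int))
  print('tongue cols 230..242')
  for k in range(3): print('bgr'[k],np.round(a[262:265,230:243,k].mean(0)).astype(int))
E
```

```text
top0 marker cols 222..233
b [139 124  86  64  64  64  61  66 103 139 143]
g [132 131 126 125 116 113 122 110 106 131 136]
r [132 141 152 155 143 138 152 135 112 130 134]
tongue cols 230..242
b [145 145 146 141 125 113 127 142 138 131 138 143 146]
g [140 140 141 136 121 108 120 133 132 127 134 139 141]
r [138 139 139 136 123 110 121 134 132 126 132 137 140]
t11 marker cols 222..233
b [140 134  98  68  64  65  63  67 106 146 156]
g [132 137 131 129 117 112 128 118 111 138 147]
r [134 145 154 161 146 138 161 147 121 137 146]
tongue cols 230..242
b [157 152 134 124 140 135 130 142 147 151 156 158 157]
g [151 145 127 117 131 128 126 138 142 145 151 152 152]
r [149 144 128 119 133 130 127 137 141 144 149 150 150]
```

Marker line is at column 226.8 and the tongue line at 232.9. It was at 235.0 before, a shift of about 5.5 mm. About 15.8 mm of jaw travel remains, roughly 46 mm of fingertip travel.

Emit:
play_rows --series "0 0 -0.010 0; -0.010 0 -0.012 0; -0.019 0 -0.010 0; -0.019 0 -0.003 0; -0.019 0 0 0; -0.015 0 0 0; -0.010 0 0 0; -0.005 0 0 0; 0 0 0 0; 0 0 0 0"

```text
time_s: 13.0
ee_pos: [0.5303, 0.006, 0.0505]
tcp_rot: [[-0.012, 1.0, 0.001], [1.0, 0.012, 0.0], [0.0, 0.001, -1.0]]
contact_force: [-0.7, 1.3, 5.9]
finger_gap: -0.0001
```

```bash
python3 look.py t12 top 218 256 26 18 30 6; python3 - <<'E'
import numpy as np
a=np.load('pics/t12.npy')
for k in (0,2): print('bgr'[k],np.round(a[267:270,222:233,k].mean(0)).astype(int),np.round(a[262:265,224:243,k].mean(0)).astype(int))
E
```

```text
13.3 [0.5303 0.006  0.0505] [-1.07  0.96  6.7 ]
b [140 134  98  68  63  65  63  66 103 144 155] [157 157 156 157 153 138 125 137 146 142 134 141 148 154 157 157 157 157
 157]
r [134 144 153 159 144 137 160 147 120 135 146] [150 149 148 149 148 135 121 130 139 138 131 136 142 146 150 150 150 150
 150]
```

View pics/t12.png

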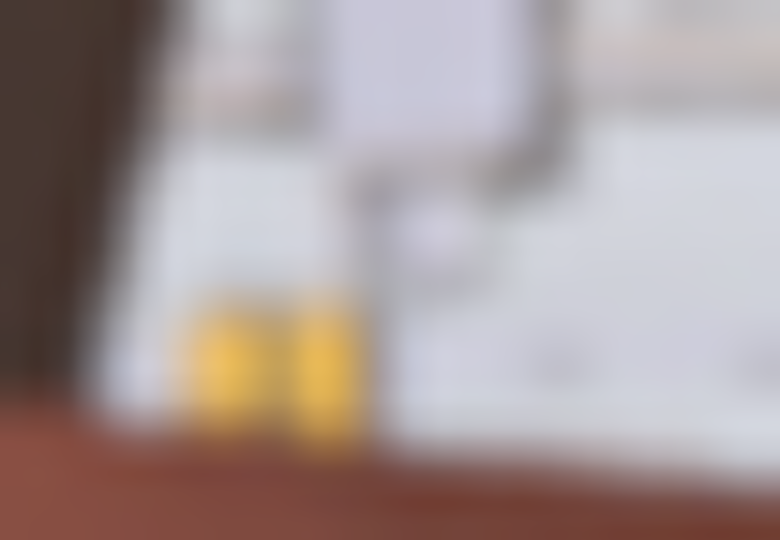

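Emit:
play_rows --series "0 0 -0.010 0; -0.010 0 -0.012 0; -0.019 0 -0.010 0; -0.019 0 -0.003 0; -0.019 0 0 0; -0.015 0 0 0; -0.010 0 0 0; -0.005 0 0 0; -0.001 0 0 0; -0.001 0 0 0"

```text
time_s: 14.3
ee_pos: [0.5298, 0.0049, 0.0504]
tcp_rot: [[-0.012, 1.0, 0.0], [1.0, 0.012, 0.0], [0.0, 0.0, -1.0]]
contact_force: [-1.8, 0.3, 7.1]
finger_gap: -0.0
```

Emit:
play_rows --series "0 0 -0.010 0; 0 0 -0.040 0; -0.02 -0.03 -0.080 0; -0.05 -0.07 -0.11 0; -0.09 -0.07 -0.11 0; -0.13 -0.07 -0.11 0; -0.17 -0.07 -0.11 0; -0.21 -0.07 -0.11 0; -0.21 -0.07 -0.11 0"

```text
time_s: 15.2
ee_pos: [0.4612, -0.2102, 0.1596]
tcp_rot: [[-0.006, 1.0, -0.001], [1.0, 0.006, -0.001], [-0.001, -0.001, -1.0]]
contact_force: [-0.2, 0.7, 0.5]
finger_gap: 0.0001
```

```bash
python3 look.py t13 top 212 245 44 34 17 8;python3 look.py s13 side 296 252 44 34 17 8; python3 - <<'E'
from h import *
a=np.load('pics/t13.npy')
for k in (0,2): print('bgr'[k],np.round(a[267:270,222:233,k].mean(0)).astype(int),np.round(a[262:265,222:240,k].mean(0)).astype(int))
for i in range(3):
  for c in('top','side'):
    optics.get_image(c)
    for q in('jaw_line','mark_line'):
      r=optics.landmark_of(c,q)
      print(c,q,[(round(k['conf'],2),np.round(1000*atz(c,px(k),.042)[:2],1).tolist()) for k in r[:2]])
E
```

```text
15.6 [ 0.4618 -0.2049  0.1596] [-0.02 -0.99  0.04]
16.0 [ 0.4619 -0.2061  0.1598] [-0.15 -0.73  0.33]
b [150 135  93  70  69  69  66  71 112 151 154] [157 157 157 152 140 132 139 148 138 127 141 149 154 158 158 158 158 158]
r [144 152 165 168 154 148 164 146 122 141 146] [150 150 150 146 136 127 132 139 130 123 136 143 148 150 151 151 151 151]
top jaw_line [(0.62, [495.4, 90.0])]
top mark_line [(0.42, [489.6, 88.0])]
side jaw_line [(0.7, [781.6, -44.3]), (0.66, [489.6, 83.5])]
side mark_line [(0.63, [488.5, 81.0])]
top jaw_line [(0.49, [498.0, 94.4])]
top mark_line [(0.38, [493.9, 96.3])]
side jaw_line [(0.89, [491.1, 92.3])]
side mark_line [(0.42, [488.9, 83.7]), (0.21, [535.8, -19.6])]
top jaw_line []
top mark_line []
side jaw_line [(0.74, [489.3, 91.3])]
side mark_line [(0.59, [485.5, 79.3]), (0.33, [516.6, 99.3])]
```

View pics/t13.png

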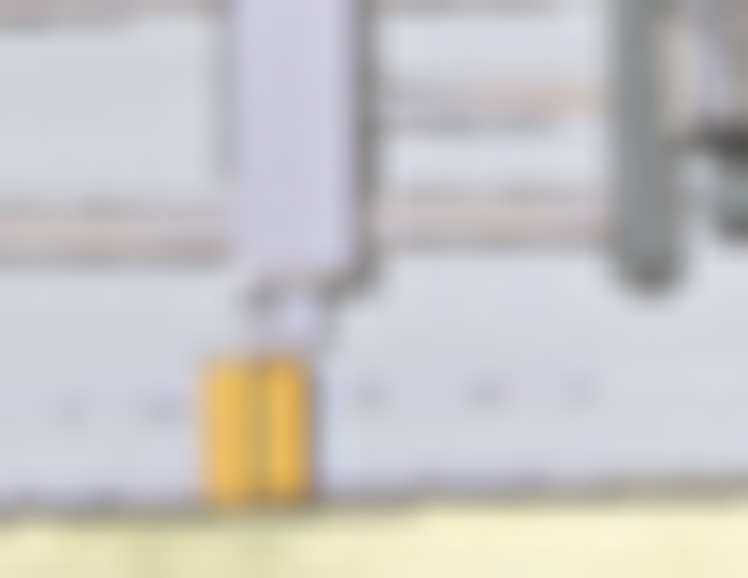

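View pics/s13.png

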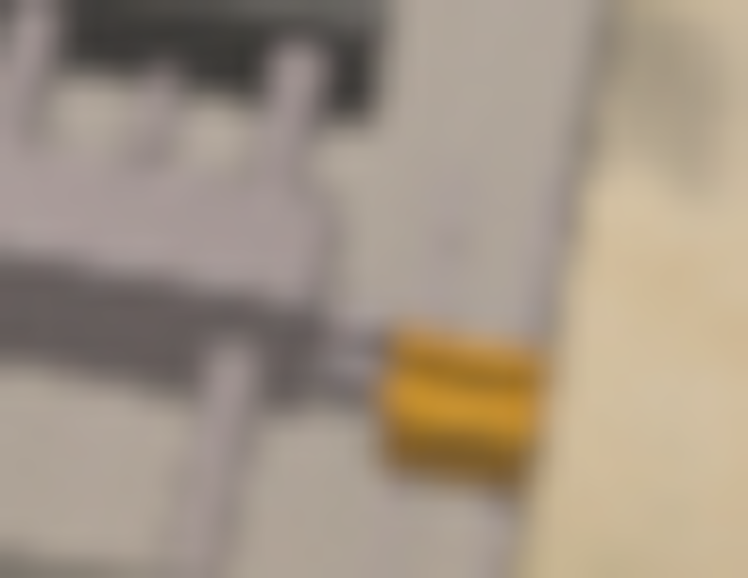

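The top view has the tongue stripe at column 227.2 and the marker line at 226.75. In the side view the tongue line (row about 271.9 at column 317) sits slightly behind the extension of the marker line. I'll fit both properly.

```bash
cat > fit.py <<'E'
import sys
from h import *
a=np.load(f'pics/{sys.argv[1]}.npy')
print('side tongue cols 314..320 rows 264..280'); print(np.round(a[264:281,313:331].mean(2)).astype(int))
def sub(v,i): return i+.5*(v[i-1]-v[i+1])/(v[i-1]-2*v[i]+v[i+1])
def mins(v,lo,hi): return [sub(v,i) for i in range(lo,hi) if v[i]<=v[i-1] and v[i]<v[i+1]]
for c in range(314,328):
    v=a[:,c].mean(1) if c<319 else a[:,c,2]
    for r in mins(v,266,281):
        print(c,round(r,2),np.round(1000*atz('side',[c,r],.042)[:2],1))
E
python3 fit.py s13
```

```text
side tongue cols 314..320 rows 264..280
[[109 106 105 112 117 118 117 116 116 116 116 116 117 117 116 109 105 119]
 [111 107 103 110 117 118 117 116 115 113 114 116 117 117 115 109 105 119]
 [110 105 101 109 117 118 117 116 114 111 113 116 117 116 115 110 110 122]
 [110 103 102 110 117 117 116 116 115 114 114 116 117 116 113 109 114 125]
 [106  99 101 108 116 117 116 116 115 115 116 117 117 116 111 109 118 128]
 [ 96  92  99 108 114 116 115 116 115 115 116 117 117 115 110 107 120 131]
 [ 77  80  94 106 112 111 110 111 112 112 114 116 116 114 108 106 120 131]
 [ 68  72  85  94  96  93  96 100 103 105 110 113 112 110 104 105 121 132]
 [ 68  74  84  89  87  81  81  84  88  92  98 101 101 100  98 106 122 132]
 [ 70  77  86  94  94  86  79  75  74  76  79  82  85  85  91 105 123 132]
 [ 70  76  79  83  86  88  88  85  81  79  76  75  75  75  86 106 124 132]
 [ 78  85  84  82  82  86  89  92  92  92  90  88  86  85  94 113 127 133]
 [ 97 102 102  98  93  85  81  84  87  90  90  90  91  91  98 116 129 132]
 [113 115 114 111 103  85  71  69  71  73  74  77  80  84  96 116 129 132]
 [117 117 
[... 630 characters left out ...]
 71.6]
320 268.5 [491.3  75.4]
320 272.82 [489.3  88.5]
320 278.37 [486.7 105. ]
321 266.14 [490.2  67.6]
321 267.5 [489.5  71.8]
321 272.99 [487.   88.5]
321 278.44 [484.5 104.7]
322 266.0 [488.   66.6]
322 269.56 [486.3  77.5]
322 273.2 [484.6  88.5]
322 278.44 [482.2 104.1]
323 265.82 [485.8  65.4]
323 269.5 [484.1  76.7]
323 273.63 [482.2  89.2]
323 278.56 [480.  103.9]
324 265.83 [483.5  64.9]
324 268.9 [482.1  74.3]
324 273.79 [479.9  89.1]
324 278.91 [477.6 104.3]
325 269.55 [479.6  75.7]
325 273.85 [477.6  88.8]
325 279.29 [475.2 104.9]
326 270.21 [477.   77.1]
326 273.85 [475.4  88.2]
326 279.26 [473.  104.2]
327 270.44 [474.7  77.3]
327 273.77 [473.2  87.3]
327 278.44 [471.2 101.2]
```

```bash
cat > disp.py <<'E'
import sys
from h import *
from scipy.optimize import minimize_scalar
from scipy.ndimage import shift
a=np.load('pics/top0.npy')[246:258].mean((0,2)); b=np.load(f'pics/{sys.argv[1]}.npy')[246:258].mean((0,2))
x=np.arange(560)
def err(d,lo,hi):
    p=np.interp(np.arange(lo,hi,.25)+0,x,a) 
    from scipy.interpolate import CubicSpline
    q=CubicSpline(x,b)(np.arange(lo,hi,.25)-d)
    A=np.stack([q,np.ones_like(q)],1); p=CubicSpline(x,a)(np.arange(lo,hi,.25)); s=np.linalg.lstsq(A,p,rcond=None)[0]; return np.sum((A@s-p)**2)
for lo,hi in((231,244),(232,243),(235,243)):
    g=np.arange(3,13,.02); d=g[np.argmin([err(t,lo,hi) for t in g])]
    mm=atz('top',[237,252],.054)[1]; mm2=atz('top',[237-d,252],.054)[1]; print(lo,hi,round(d,2),'px',round(1000*(mm2-mm),2),'mm')
for f in('top0',sys.argv[1]):
    A=np.load(f'pics/{f}.npy').mean(2)
    for r in (261,262,263,264): 
        lo=223 if f!='top0' else 232
        v=A[r]; print(f,r,[round(i+.5*(v[i-1]-v[i+1])/(v[i-1]-2*v[i]+v[i+1]),2) for i in range(lo,243) if v[i]<v[i-1] and v[i]<v[i+1] and v[i]<132+10*(f!='top0')])
    for r in(267,268,269,270):
        v=np.load(f'pics/{f}.npy')[r,:,2];print('mark',r,[round(i+.5*(v[i-1]-v[i+1])/(v[i-1]-2*v[i]+v[i+1]),2) for i in range(225,229) if v[i]<v[i-1] and v[i]<v[i+1]])
E
python3 disp.py t13
```

```text
231 244 7.88 px 20.48 mm
232 243 7.86 px 20.42 mm
235 243 7.86 px 20.42 mm
top0 261 [np.float64(235.42), np.float64(239.49)]
top0 262 [np.float64(235.03), np.float64(239.21)]
top0 263 [np.float64(234.93)]
top0 264 [np.float64(235.05)]
mark 267 [np.float64(226.78)]
mark 268 [np.float64(226.78)]
mark 269 [np.float64(226.76)]
mark 270 [np.float64(226.78)]
t13 261 [np.float64(227.87), np.float64(232.24)]
t13 262 [np.float64(227.14), np.float64(231.11)]
t13 263 [np.float64(227.01), np.float64(230.85)]
t13 264 [np.float64(227.19), np.float64(230.62)]
mark 267 [np.float64(226.82)]
mark 268 [np.float64(226.77)]
mark 269 [np.float64(226.77)]
mark 270 [np.float64(226.77)]
```

Three estimates of the remaining travel: 0.8 mm (side), 0.9 mm (top stripe) and 1.2 mm (jaw displacement). I'll take about 1.0 mm, so a 3 mm stroke.

Emit:
play_rows --series "0.040 0.0 0 0; 0.080 0.02 0 0; 0.120 0.04 0 0; 0.155 0.06 0 0; 0.180 0.07 0 0; 0.197 0.07 0.03 0; 0.197 0.07 0.06 0; 0.197 0.07 0.085 0; 0.197 0.07 0.098 0; 0.197 0.07 0.098 0"

```text
time_s: 17.9
ee_pos: [0.5275, -0.0081, 0.0596]
tcp_rot: [[-0.011, 1.0, -0.005], [1.0, 0.011, 0.001], [0.001, -0.005, -1.0]]
contact_force: [0.2, -0.9, 0.3]
finger_gap: 0.0
```

Emit:
play_rows --series "0 0 0 0; 0 0 0 0; 0 0 0 0; 0 0 0.004 0; 0 0 0.007 0; 0 0 0.010 0; 0 0 0.012 0; 0 0 0.012 0; 0 0 0.012 0"

```text
time_s: 18.8
ee_pos: [0.53, -0.0085, 0.0508]
tcp_rot: [[-0.012, 1.0, 0.0], [1.0, 0.012, -0.0], [-0.0, 0.0, -1.0]]
contact_force: [-2.3, 0.6, 6.7]
finger_gap: 0.0001
```

Emit:
play_rows --series "0.001 0 0 0; 0.002 0 0 0; 0.003 0 0 0; 0.003 0 0 0; 0.003 0 0 0; 0.003 0 0 0"

```text
time_s: 19.4
ee_pos: [0.53, -0.0058, 0.0509]
tcp_rot: [[-0.012, 1.0, 0.0], [1.0, 0.012, -0.001], [-0.001, 0.0, -1.0]]
contact_force: [-2.3, -0.8, 7.1]
finger_gap: 0.0001
```

Emit:
play_rows --series "0 0 -0.010 0; 0 0 -0.040 0; -0.02 -0.03 -0.080 0; -0.05 -0.07 -0.11 0; -0.09 -0.07 -0.11 0; -0.13 -0.07 -0.11 0; -0.17 -0.07 -0.11 0; -0.21 -0.07 -0.11 0; -0.21 -0.07 -0.11 0"

```text
time_s: 20.3
ee_pos: [0.462, -0.2206, 0.1605]
tcp_rot: [[-0.007, 1.0, 0.001], [1.0, 0.007, -0.003], [-0.003, 0.001, -1.0]]
contact_force: [-0.7, 1.1, 0.1]
finger_gap: 0.0003
```

```bash
python3 look.py t14 top 212 245 44 34 17 10;python3 look.py s14 side 296 252 44 34 17 10; python3 disp.py t14; python3 fit.py s14 | grep -E '^3' | awk '$2>271 && $2<274.3'
```

```text
20.8 [ 0.462  -0.2153  0.1598] [ 0.2  -0.57  0.06]
21.3 [ 0.4619 -0.2163  0.1598] [-0.44  0.06 -0.06]
231 244 8.24 px 21.41 mm
232 243 8.24 px 21.41 mm
235 243 8.24 px 21.41 mm
top0 261 [np.float64(235.42), np.float64(239.49)]
top0 262 [np.float64(235.03), np.float64(239.21)]
top0 263 [np.float64(234.93)]
top0 264 [np.float64(235.05)]
mark 267 [np.float64(226.78)]
mark 268 [np.float64(226.78)]
mark 269 [np.float64(226.76)]
mark 270 [np.float64(226.78)]
t14 261 [np.float64(227.3), np.float64(231.98)]
t14 262 [np.float64(227.03), np.float64(230.35)]
t14 263 [np.float64(226.85), np.float64(229.81)]
t14 264 [np.float64(226.89), np.float64(229.59)]
mark 267 [np.float64(226.82)]
mark 268 [np.float64(226.78)]
mark 269 [np.float64(226.76)]
mark 270 [np.float64(226.76)]
314 271.3 [503.5  87.5]
315 272.02 [500.9  89. ]
316 272.29 [498.5  89.3]
317 272.35 [496.2  88.9]
318 272.45 [493.9  88.6]
319 272.59 [491.6  88.4]
320 272.83 [489.3  88.6]
321 272.99 [487.   88.5]
322 273.22 [484.6  88.6]
323 273.62 [482.2  89.2]
324 273.8 [479.9  89.2]
325 273.85 [477.6  88.7]
326 273.86 [475.4  88.2]
327 273.76 [473.2  87.3]
```

View pics/t14.png

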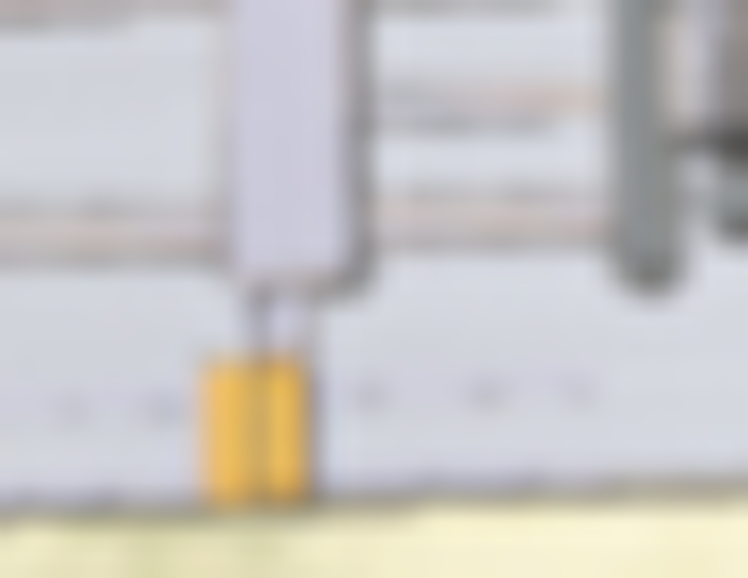

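View pics/s14.png

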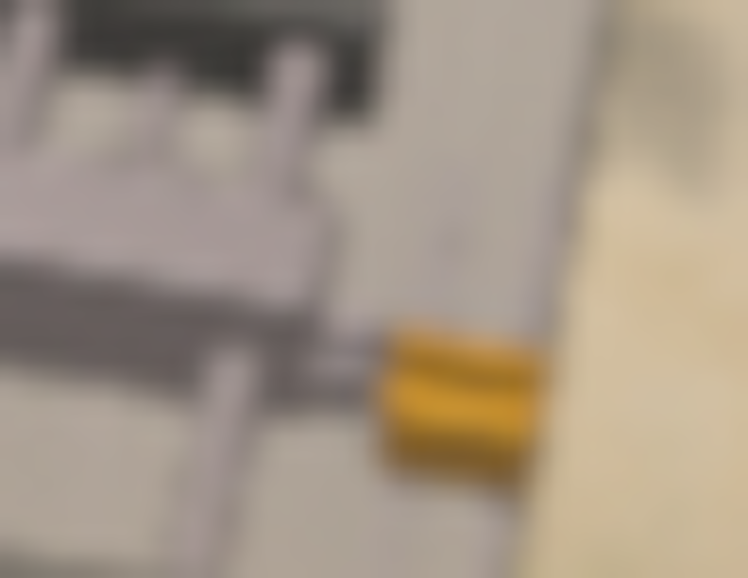

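All the methods now agree: tongue line at column 226.9 against the marker line at 226.8, and in the side view y 88.9 against about 88.8. The marker has not moved and the hand is clear, so I'm handing in.

```bash
python3 -c "
from rig import finish_job
print(finish_job())"
```

```text
the job is handed in; nothing more can be done
None
```

The gauge is set: the line on the jaw's tongue now meets the brass marker's line to within about 0.3 mm. I rolled the wheel with the closed fingertips pressing at about 7 N, in three strokes of 18–19 mm and a final one of 3 mm. I then lifted off and moved the hand about 0.2 m clear. I handed in at 21.3 s.

**Last checks (averaged pictures, before hand-in):**

| Check | Jaw line | Marker line | Difference |
|---|---|---|---|
| Top camera | column 226.9 | column 226.8 | about 0.3 mm |
| Side camera | y ≈ 88.9 mm | y ≈ 88.8 mm | about 0.1 mm |
| Jaw travel against the gap first measured | 21.4 mm moved | 21.65 mm needed | about 0.25 mm short |

The marker's image position did not change through the job, so the gauge did not shift. The force on the hand read near zero (within noise) once clear. I did not measure the other things on the bench again; the hand's path stayed away from them.

**What disagreed:**
- **Contact height:** the fingertip met the wheel about 33 mm lower in TCP height than the stated fingertip overhang implied. I went by the side camera and the force reading instead.
- **Point detector:** its readings for the two lines scattered by up to 10 mm or more. I used them only at the start, to help decide which dark stripe on the tongue was the line, and the final setting rests on the sub-pixel line positions.

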